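# Find the high side of a bowed roller on bench centres

## Task

The welded roller held between the bench centres is bowed, and before it is pressed straight its high side must be found. Lower the dial gauge by its black side handle until the needle has made about one full turn (plunger about half pressed in), then turn the roller by hand on its centres, watching the needle swing, and leave it standing with its highest point right under the plunger. Handle the roller gently, keep your hands off the gauge itself and never drive its plunger to the stop, leave the things lying around alone, and let go at the end.

Things in the scene. Friction and masses are not known exactly. Their poses are not given: they have to be found in the camera images.
- spindle: The bowed roller. Origin: on its level turning axis, mid-length of the bright end journal it is turned by: 30 mm diameter, 66 mm long. y: along the axis, away from the gauge. x and z turn with the roller; the bow is at NO known angle to them. It turns endlessly, friction 0.06 N m, stays where left, cannot shift on its centres. A hurried turn slips in the grip: firm grip, under 0.5 rad/s.
- stand: Blue bench centres, fixed to the table. Origin on the table under the bed's middle; y along the turning axis, towards the journal; z up; x towards the gauge's column. Bed 500 by 110 mm, top 33 mm high. Axis 125 mm above the table. Journal centre at y = 120 mm; the end pedestal beyond it (50 mm wide, 153 mm high) begins at y = 180 mm, the tube's 54 mm end plate at y = 87 mm.
- axis (a point): Point on the turning axis straight below the plunger, 150 mm from the journal's centre; axes as the stand's. The steel tube here is 50 mm in diameter and, bowed, its centre runs 3 mm off the axis to one unmarked side.
- tip (a point): Lowest point of the gauge's plunger, an 8 mm brass ball. Once the plunger rests on the tube, its height above axis is about 21.6 mm with the low side up and 27.6 mm with the high side up, nearly a sine of the roller's angle.
- plunger (a joint): How far the sprung plunger is pressed into the gauge, m: 0 hanging free, 0.020 at its inner stop. Shown by the red needle on the white dial, which faces up: at rest it points to the thick mark (the stand's -x) and one full turn, clockwise from above, is 0.010. Spring 0.6 N (free) to 1.6 N.
- handle (a point): Grip point on the gauge carriage's black side handle: a level bar along the stand's y, 14 mm diameter, 78 mm long, point at its centre line, 80 mm from the axis of the column (20 mm diameter, 255 mm high). Slides only up and down, with carriage and gauge; stiff, about 8 N to push down, 17 N to lift; stays where left. At the start the plunger hangs 10 to 35 mm clear of the tube.
- carriage (a joint): How far the gauge carriage is lowered from its top position, m: 0 to 0.056.
- gauge: The dial gauge, carried by the carriage: a flat round case of 90 mm diameter with the dial on top, straight above the plunger, its underside 12 mm and its top 37 mm above the handle's centre line. Origin on the plunger's line at the height of the handle's centre line.
- weld_head: Bystander: hand-held laser welding head lying on its side, about 180 by 115 by 34 mm. Origin on the table below its barrel.
- mallet: Bystander: copper hammer lying on the table, 260 mm long. Origin on the table below it.
- coupon: Bystander: welded T of two steel plates, 80 by 60 by 64 mm high. Origin on the table under its middle.
- plug_tray: Bystander: green tray with end plugs, 150 by 200 by 50 mm. Origin on the table under its middle.

How it is judged:
On the way:
1. the gauge is lowered on the tube until its plunger is about half pressed in (7 to 13 mm, one turn of the needle) (value of joint plunger between 0.007 and 0.013 m), for 0.2 s.
At the end, for the whole second after the job is handed in: The roller stands still and is let go, the gauge is left lowered with its plunger resting on the tube (pressed in 3 to 18 mm), and the tip stands within 0.2 mm of its highest reading: more than 27.4 mm above the turning axis (the high side within about 20 degrees of straight up) (value of joint plunger between 0.003 and 0.018 m and distance between tip and axis above 0.0274 m and angular speed of spindle below 0.05 rad/s); the robot touches nothing.
It fails at once if the plunger is driven to its inner stop (value of joint plunger above 0.0195 m).
It fails at once if the dial gauge itself is touched with more than 3 N (contact force between the arm and gauge above 3 N).
It fails at once if the roller is shoved with more than 30 N (contact force between the arm and spindle above 30 N).
It fails at once if a bystander is moved by more than 30 mm (distance of any of weld_head, mallet, coupon, plug_tray from where it was at the start of the episode above 0.03 m).
It also fails if it takes over 72 s, if anything falls off the work surface, if the arm or the gripper's body presses on something with over 40 N, if the wrist force passes 120 N, or if a joint passes its speed limit or range.

## Robot

A 6-joint arm with a two-finger parallel gripper is mounted at the origin on the work surface. World frame = base frame: x ahead of the robot, y to its left, z up, the work surface at z = 0. Lengths are in m, angles in rad, forces in N, time in s.
With the tool pointing down it reaches from about 0.3 to 0.825 m from the base axis. Payload 5.4 kg.
Tool frame: the origin (TCP) lies midway between the tips of the shut fingers; the grasp point (between the pads) lies robot.pinch_z behind it (robot.pinch_z is the distance from the TCP to the grasp point, in m); z points along the fingers, y is the direction in which the jaws open and shut (so a half turn about z gives the same grasp; the last joint's range is limited). The gripper opens to 92 mm and grips with 3 to 60 N. Pads are 20 mm wide; open, the fingers measure 128 mm over their backs; the gripper's body (75 mm by 189 mm) begins 69 mm behind the grasp point.
Start: joints at [-1.387, 0.158, 1.597, -0, 1.386, -0.21], TCP at [0.221, -0.531, 0.215] pointing down, gripper open.
Joint ranges: [-2.91, 2.91], [-0.94, 2.29], [0.18, 2.7], [-1.29, 4.43], [0.17, 2.64], [-3, 3]. Speed limits (rad/s): [2.57, 2.57, 3.14, 3.14, 3.14, 3.14].

## Interface

Orientations are given as a unit quaternion [w, x, y, z].
In Python, from station import robot gives the robot as it stands. Calls block until the motion is done:
- robot.move_to(position, orientation): joint-space move of the TCP to a pose.
- robot.move_straight(position, ori=None, v=0.15): straight line of the TCP; ori=None keeps the orientation; v is the mean speed in m/s.
- robot.movej(angles): joint-space move.
- robot.gripper_to(opening): opening from 0.0 (shut) to 1.0 (fully open); the grip force is fixed at half the most; returns when the fingers have stopped.
- robot.hold(seconds).
- robot.inverse_kinematics(position, orientation): joint angles nearest the present ones, or None.
- robot.state(): the state.
- robot.get_image(name): name is "scene" or "top" or "wrist"; returns a dict with "pixels" (420x560x3 uint8, red, green, blue), "vfov" (degrees; the focal length in pixels is half the picture's height over the tangent of half this angle, whatever the lens; pixels are square), "cx", "cy" (the principal point, pixels), "k1" (the pictures are not rectified: a ray, as slopes to the right and down, at radius r is drawn at 1 + k1 r^2 times it, then the intrinsics apply), "R" (3x3) and "t" (3): a world point X has camera coordinates R X + t. Camera axes: x right, y down, z forward; pixel columns grow to the right and rows downward; lengths in m; the calibration is good to about 2 mm. A picture is of the moment at which its call begins. There is no depth.
A pose or a line that the arm cannot do raises robot.Unreachable and nothing moves.
- robot.sign_off(): hands the job in, once; it reports no verdict.
Trained networks look in a picture, given as the dict that the camera call returned (one of the last four; its "shot" number tells which), for a name from the list of things; names that differ only in an ending like _2 or _b are one class to them, and where a whole thing is asked for, a point or a joint stands for the part that bears it (a point fixed in the world has none). Each returns a list of dicts, best first, with "conf" (0 to 1); they miss things now and then, are a little off and sometimes report something else, mostly with a low value. They report only what shows in the picture. A call takes as long as a camera call.
- robot.silhouettes(query, picture): "mask" (420x560 bool, what is visible of it) and "rect" ([left, top, right, bottom] in pixels, round what is visible of it).
The state is a dict: "time_s": time; "joint_pos": joint angles; "joint_vel": joint speeds; "joint_efforts": joint torques, N m; "ee_pos": TCP position; "eef_rot": TCP orientation; "contact_force": force on the tool from outside, world axes, zero at the start; "ft_torque": the same for the moment, N m; "finger_gap": opening from 0.0 (shut) to 1.0 (fully open).
Only numpy, scipy, OpenCV 4.12 (cv2) and the standard library are available. Lean on these libraries where they do the work, as an engineer would, in place of code of your own. Each camera call takes 0.05 s, during which the arm holds its last target. There are 200 camera calls.

## Working session

There is one attempt and no reset: what is moved stays moved. The work goes in short steps, each a Python script; the robot and the scene stay as the last script left them, time stands still between calls to the robot, and variables do not carry over. Pictures are saved under pics/ and viewed, about 8 in all and at most 12, crops included, and the job is handed in when it is done.

```bash
ls; mkdir -p pics; python3 - <<'E'
from station import robot
import cv2,numpy as np
ims=[]
for n in("scene","top"):
    p=robot.get_image(n); ims.append(p["pixels"]); print(n,p["vfov"],p["cx"],p["cy"],p["k1"],np.round(p["R"],3).tolist(),np.round(p["t"],3))
    cv2.imwrite(f"pics/{n}0.png",cv2.cvtColor(cv2.resize(p["pixels"],(800,600),interpolation=cv2.INTER_CUBIC),cv2.COLOR_RGB2BGR))
    for q in("stand","spindle","handle","gauge"):
        print(q,[(round(d["conf"],2),np.round(d["rect"]).tolist()) for d in robot.silhouettes(q,p)[:2]])
print(robot.pinch_z,robot.state())
E
```

```text
pics
scene 47.858646111744044 280.9577850062422 209.39646898332578 -0.012369858525373808 [[0.664, 0.748, -0.002], [0.635, -0.565, -0.527], [-0.395, 0.349, -0.85]] [-0.416 -0.256  1.779]
stand [(0.87, [197.0, 154.0, 319.0, 285.0])]
spindle [(0.74, [221.0, 174.0, 297.0, 245.0])]
handle [(0.65, [229.0, 179.0, 272.0, 253.0])]
gauge [(0.74, [238.0, 182.0, 268.0, 207.0]), (0.58, [198.0, 156.0, 321.0, 286.0])]
top 43.66608313323814 282.9852893010079 210.38312970234094 -0.14556548645285355 [[-0.029, -0.999, 0.025], [-0.997, 0.028, -0.072], [0.071, -0.027, -0.997]] [0.038 0.568 1.452]
stand [(0.6, [187.0, 172.0, 373.0, 269.0]), (0.53, [278.0, 174.0, 366.0, 248.0])]
spindle []
handle [(0.91, [283.0, 173.0, 364.0, 251.0])]
gauge [(0.61, [277.0, 206.0, 318.0, 247.0])]
0.0187 {'time_s': 0.5, 'joint_pos': array([-1.38708777e+00,  1.58430538e-01,  1.59704632e+00,  1.84880029e-06,
        1.38615639e+00, -2.10101219e-01]), 'joint_vel': array([-2.09160819e-03, -1.47314952e-03, -3.83121474e-06,  6.36413484e-05,
        4.44386505e-04, -1.03571992e-03]), 'joint_efforts': array([-3.27128791e-04, -3.85228872e+01, -3.22064853e+01,  7.01468205e-02,
        3.17923317e-02, -3.00813190e-05]), 'ee_pos': array([ 0.22060837, -0.53096786,  0.21456075]), 'eef_rot': array([-2.02825432e-05,  9.80676819e-01,  1.95634802e-01,  1.17643396e-06]), 'contact_force': array([-0.22641774, -0.77115066,  0.78617315]), 'ft_torque': array([ 0.00692069, -0.01854011,  0.03944832]), 'finger_gap': 0.9990255322992436}
```

View pics/scene0.png

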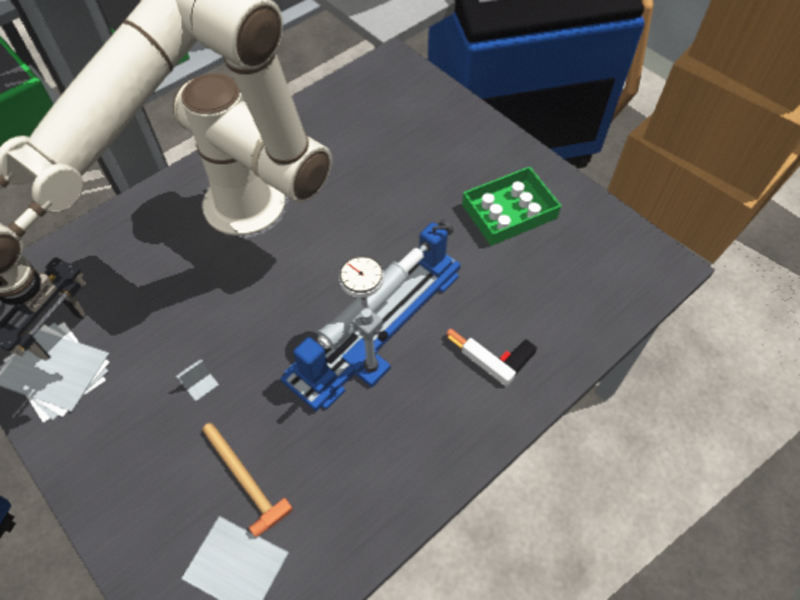

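View pics/top0.png

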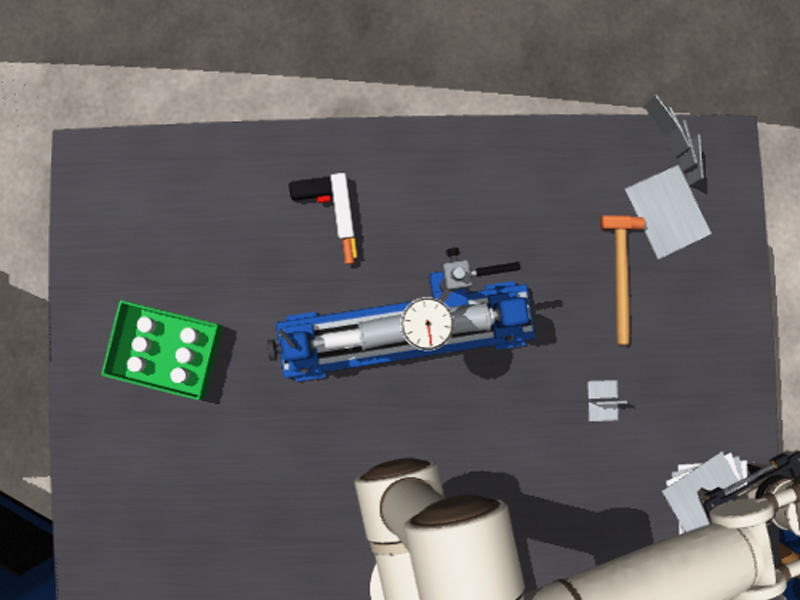

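Scene: dial at (361,275) and column at (368,318), 800-px scale. Top: dial at (427,324), column at (459,272), handle bar at (478–520, 270), journal at (313–360, 340). The journal is on the +y side.

```bash
cat > h.py <<'E'
from station import robot
import cv2,numpy as np
from scipy.spatial.transform import Rotation as Rn
def K(p): f=210/np.tan(np.radians(p["vfov"])/2); return np.array([[f,0,p["cx"]],[0,f,p["cy"]],[0,0,1.]])
def ray(p,uv):
    k=np.array([p["k1"],0,0,0,0.]); n=cv2.undistortPoints(np.array([[uv]],float),K(p),k)[0,0]
    R=np.array(p["R"]); d=R.T@[n[0],n[1],1]; return -R.T@np.array(p["t"]),d/np.linalg.norm(d)
def atz(p,uv,z): c,d=ray(p,uv); return c+d*(z-c[2])/d[2]
def tri(*pu):
    A=np.zeros((3,3));b=np.zeros(3)
    for p,uv in pu:
        c,d=ray(p,uv);M=np.eye(3)-np.outer(d,d);A+=M;b+=M@c
    X=np.linalg.solve(A,b); return X,[round(1e3*np.linalg.norm(np.cross(X-ray(p,uv)[0],ray(p,uv)[1])),1) for p,uv in pu]
def proj(p,X):
    R=np.array(p["R"]); return cv2.projectPoints(np.array([X],float),cv2.Rodrigues(R)[0],np.array(p["t"],float),K(p),np.array([p["k1"],0,0,0,0.]))[0][0,0]
def save(p,name,crop=None,s=1.4286):
    im=p["pixels"]
    if crop: im=im[crop[1]:crop[3],crop[0]:crop[2]]
    cv2.imwrite(f"pics/{name}.png",cv2.cvtColor(cv2.resize(im,None,fx=s,fy=s,interpolation=cv2.INTER_CUBIC),cv2.COLOR_RGB2BGR))
def quat(R): q=Rn.from_matrix(R).as_quat(); return np.r_[q[3],q[:3]]
E
python3 - <<'E'
from h import *
s=robot.get_image("scene");t=robot.get_image("top")
S=lambda u,v:(s,(u*.7,v*.7)); T=lambda u,v:(t,(u*.7,v*.7))
print("dial",tri(S(361,275),T(427,323)))
print("column top",tri(S(367,314),T(459,271)))
ja=atz(t,(313*.7,343*.7),.125);jb=atz(t,(360*.7,337*.7),.125)
print("journal",ja,jb,np.linalg.norm(ja-jb))
print("handle ends",[atz(t,(u*.7,v*.7),.19) for u,v in((478,271),(520,266))])
E
```

```text
dial (array([ 0.51472163, -0.00982568,  0.23691153]), [np.float64(0.2), np.float64(0.2)])
column top (array([ 0.59948786, -0.06488335,  0.2506419 ]), [np.float64(0.1), np.float64(0.1)])
journal [0.4888396  0.19239168 0.125     ] [0.49737986 0.10670278 0.125     ] 0.08611343323918647
handle ends [array([ 0.60517249, -0.10453376,  0.19      ]), array([ 0.61213295, -0.17913221,  0.19      ])]
```

```bash
cat >> h.py <<'E'
EY=np.array([-.093,.9957,0]);EY/=np.linalg.norm(EY);EX=np.array([EY[1],-EY[0],0]);EZ=np.array([0,0,1.])
D0=np.array([.515,-.010]) 
def ori(sgn,th=0.):
    "tool down, jaws along stand x; th = turn about stand y (positive: right hand about EY)"
    y=sgn*EX;z=-EZ;R=np.c_[np.cross(y,z),y,z]
    return Rn.from_rotvec(th*EY).as_matrix()@R
def tcp(g,R): return np.asarray(g)+R[:,2]*robot.pinch_z
E
python3 - <<'E'
from h import *
J=np.r_[.501,.139,.125];H=np.r_[.608,-.142,.200]
for s in(1,-1):
    print(s,"handle",[np.round(robot.inverse_kinematics(tcp(H+[0,0,d],ori(s)),quat(ori(s))),2) if robot.inverse_kinematics(tcp(H+[0,0,d],ori(s)),quat(ori(s))) is not None else None for d in(0,.1,-.04)])
    for th in range(-110,111,10):
        R=ori(s,np.radians(th)); q=robot.inverse_kinematics(tcp(J,R),quat(R)); q2=robot.inverse_kinematics(tcp(J-.07*R[:,2],R),quat(R)); print(th,None if q is None else np.round(q,2),q2 is not None)
E
```

```text
1 handle [array([-0.42,  0.31,  1.49, -0.  ,  1.35, -0.52]), array([-0.42,  0.25,  1.36, -0.  ,  1.53, -0.52]), array([-0.42,  0.34,  1.52, -0.  ,  1.27, -0.52])]
-110 [-2.15  2.22  2.32  1.03  1.03  2.02] True
-100 [-2.1   2.15  2.44  1.28  0.99  1.83] True
-90 [-2.08  2.13  2.55  1.55  0.97  1.61] True
-80 [-2.1   2.2   2.63  1.86  0.99  1.31] False
-70 None False
-60 [-0.02 -0.28  2.61  2.73  0.25 -2.8 ] False
-50 None True
-40 [ 0.   -0.29  2.41  0.18  0.34 -0.24] True
-30 [ 0.01 -0.22  2.28  0.07  0.56 -0.13] True
-20 [ 0.02 -0.12  2.14  0.03  0.77 -0.09] True
-10 [ 0.03  0.    2.    0.01  0.97 -0.07] True
0 [ 0.04  0.13  1.85 -0.    1.16 -0.06] True
10 [ 0.04  0.26  1.71 -0.01  1.34 -0.05] True
20 [ 0.05  0.4   1.57 -0.02  1.53 -0.04] True
30 [ 0.05  0.54  1.42 -0.02  1.7  -0.04] True
40 [ 0.05  0.67  1.29 -0.03  1.88 -0.04] True
50 [ 0.06  0.81  1.16 -0.03  2.05 -0.04] True
60 [ 0.06  0.94  1.03 -0.04  2.21 -0.04] True
70 [ 0.06  1.07  0.92 -0.05  2.37 -0.05] True
80 [ 0.06  1.19  0.82 -0.06  2.53 -0.05] False
90 None False
100 None False
110 None False
-1 handle [array([-0.42,  0.31,  1.49, -0.  ,  1.35,  2.63]), array([-0.42,  0.25,  1.36, -0.  ,  1.53,  2.63]), array([-0.42,  0.34,  1.52, -0.  ,  1.27,  2.63])]
-110 [-2.15  2.22  2.32  1.03  1.03 -1.12] True
-100 [-2.1   2.15  2.44  1.28  0.99 -1.31] True
-90 [-2.08  2.13  2.55  1.55  0.97 -1.53] True
-80 [-2.1   2.2   2.63  1.86  0.99 -1.83] False
-70 [-0.03 -0.12  2.65  2.93  0.62  0.13] False
-60 [-0.02 -0.28  2.61  2.73  0.25  0.34] False
-50 None True
-40 [ 0.   -0.29  2.41  0.18  0.34  2.91] True
-30 None False
-20 None False
-10 None False
0 None False
10 None False
20 None False
30 None False
40 None False
50 None False
60 None False
70 None False
80 None False
90 None False
100 None False
110 None False
```

```bash
python3 - <<'E'
from h import *
R=ori(1);q=quat(R)
robot.move_to([.40,-.25,.42],q)
ps=[]
for P in([.54,-.10,.42],[.57,-.03,.42]):
    robot.move_to(P,q); p=robot.get_image("wrist"); ps.append(p)
    c=-np.array(p["R"]).T@np.array(p["t"]);print("cam",c,np.round(p["R"],2)[2],p["vfov"])
    print("pred handle",proj(p,[.608,-.142,.2]),"dial",proj(p,[.515,-.01,.237]),"journal",proj(p,[.501,.139,.125]))
    for qn in("handle","gauge","spindle"): print(qn,[(round(d["conf"],2),np.round(d["rect"]).tolist()) for d in robot.silhouettes(qn,p)[:2]])
import pickle;pickle.dump(ps,open("w.pkl","wb"))
save(ps[0],"w0",s=1);save(ps[1],"w1",s=1)
im=np.hstack([cv2.imread("pics/w0.png"),cv2.imread("pics/w1.png")]);cv2.imwrite("pics/w01.png",cv2.resize(im,(800,300)))
print(robot.state()["contact_force"],robot.state()["time_s"])
E
```

```text
cam [ 0.53359889 -0.02455096  0.58983215] [ 0.02 -0.27 -0.96] 63.483183195662924
pred handle [329.33211293 218.7664921 ] dial [259.5274886   95.74330464] journal [262.50621488 -26.14264864]
handle [(0.77, [214.0, 48.0, 376.0, 249.0])]
gauge [(0.62, [210.0, 44.0, 305.0, 139.0]), (0.46, [215.0, 0.0, 377.0, 247.0])]
spindle [(0.58, [240.0, 1.0, 286.0, 195.0])]
cam [0.56368428 0.04669397 0.59023448] [ 0.02 -0.27 -0.96] 63.483183195662924
pred handle [297.48348823 270.14918616] dial [225.06616275 163.73741839] journal [233.88821438  33.15615637]
handle [(0.93, [182.0, 119.0, 338.0, 298.0])]
gauge [(0.63, [182.0, 116.0, 267.0, 206.0])]
spindle [(0.58, [211.0, 2.0, 262.0, 241.0])]
[ 0.70942769 -0.32901991 -0.49625815] 3.6917
```

View pics/w01.png

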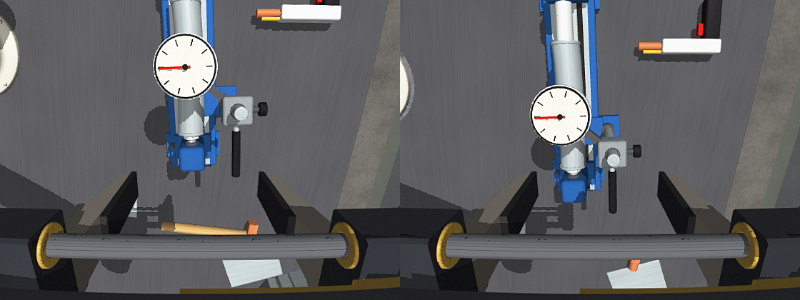

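Both wrist views show the handle as a dark bar. Its centre is at about (330,213) in the first and (298,267) in the second, full-res. Dial centres are at about (259,94) and (223,164), all close to predictions. I'll refine with a threshold.

```bash
python3 - <<'E'
from h import *;import pickle
ps=pickle.load(open("w.pkl","rb"));H=[];Dd=[]
for p,(u,v),(a,b) in zip(ps,((330,213),(298,267)),((259,94),(223,164))):
    g=p["pixels"].max(2);m=np.zeros_like(g);m[v-48:v+48,u-14:u+14]=(g[v-48:v+48,u-14:u+14]<45)
    n,l,st,c=cv2.connectedComponentsWithStats(m);i=1+np.argmax(st[1:,4]);print(st[i],c[i])
    H.append((p,c[i]))
    w=np.zeros_like(g);w[b-50:b+50,a-50:a+50]=(p["pixels"].min(2)[b-50:b+50,a-50:a+50]>185)
    e=cv2.convexHull(cv2.findNonZero(cv2.morphologyEx(w,cv2.MORPH_OPEN,np.ones((5,5)))));e=cv2.fitEllipse(e);print(e);Dd.append((p,e[0]))
print("handle",tri(*H));print("dial",tri(*Dd))
# axis line at left/right: tube/journal brightness rows in picture 2
p=ps[1]
for v in(12,30,45,80,100): print(v,(lambda r:(np.where(r[200:275]>120)[0]+200)[[0,-1]])(p["pixels"].min(2)[v]), "pred axis col",proj(p,np.r_[D0+EY[:2]*(.15-(v-33)/ -1e9),.125])[0])
E
```

```text
[325 183  11  65 694] [329.99279539 215.41210375]
((260.9443664550781, 88.80036926269531), (81.26528930664062, 95.42900085449219), 24.38147735595703)
[292 238  11  61 624] [297.12019231 268.375     ]
((243.44171142578125, 162.40374755859375), (97.7609634399414, 115.44005584716797), 97.39955139160156)
handle (array([ 0.60618062, -0.13469671,  0.21034281]), [np.float64(0.1), np.float64(0.1)])
dial (array([ 0.52518629, -0.00496111,  0.24042493]), [np.float64(9.2), np.float64(9.2)])
12 [211 262] pred axis col 233.9467346011769
30 [212 262] pred axis col 233.94673423896853
45 [213 263] pred axis col 233.94673393712836
80 [216 264] pred axis col 233.94673323283445
100 [218 265] pred axis col 233.94673283038082
```

```bash
cat >> h.py <<'E'
DC=np.array([.515,-.010,.237])
def red(p,C):
    u=proj(p,C); f=K(p)[0,0]/np.linalg.norm(C-ray(p,u)[0]); r=.043*f
    im=p["pixels"].astype(int); m=(im[:,:,0]-im[:,:,1:].max(2)).clip(0)
    yy,xx=np.mgrid[:420,:560]; w=np.where((np.hypot(xx-u[0],yy-u[1])<r)&(m>35),m,0)
    v,c=np.nonzero(w); 
    if len(v)<6: return None
    X=np.array([atz(p,(a,b),C[2]) for a,b in zip(c,v)])-C; ww=w[v,c].astype(float)
    P=np.c_[X@EX,X@EY]; mu=np.average(P,axis=0,weights=ww); 
    e,V=np.linalg.eigh(np.cov(P.T,aweights=ww)); d=V[:,1]; d*=np.sign(d@mu)
    # cw from above starting at -EX:  -x -> +y -> +x
    ang=np.degrees(np.arctan2(d[1],-d[0]))%360
    am=np.degrees(np.arctan2(mu[1],-mu[0]))%360
    return round(ang/36,2),round(am/36,2),len(v),np.round(mu*1e3,1).tolist()
E
python3 - <<'E'
from h import *;import pickle
ps=pickle.load(open("w.pkl","rb"))
print("dial",tri((ps[0],(259.3,94)),(ps[1],(223,164))))
for p in ps: print(red(p,DC))
for n in("scene","top"): p=robot.get_image(n);print(n,red(p,DC))
R=ori(1);q=quat(R);H=np.r_[np.array([.606,-.140])-.008*EY[:2],.205]
robot.move_to(tcp(H+[0,0,.09],R),q)
p=robot.get_image("wrist");save(p,"w2",s=1)
print(proj(p,H))
for n in("scene","top"): p=robot.get_image(n);print(n,red(p,DC));save(p,n+"2",s=1.0)
cv2.imwrite("pics/c2.png",np.hstack([cv2.resize(cv2.imread(f"pics/{n}.png")[a:b],(400,int((b-a)*400/560))) if 0 else cv2.resize(cv2.imread(f"pics/{n}.png"),(400,300)) for n in("w2","top2")for a,b in[(0,1)]]))
E
```

```text
dial (array([ 0.51490497, -0.00873556,  0.24868202]), [np.float64(0.4), np.float64(0.4)])
(np.float64(9.93), np.float64(0.11), 144, [-18.5, 1.3])
(np.float64(9.94), np.float64(9.96), 131, [-19.8, -0.4])
scene (np.float64(9.96), np.float64(0.17), 18, [-23.1, 2.5])
top (np.float64(9.91), np.float64(9.96), 32, [-17.6, -0.4])
[274.25084596 218.53243215]
scene (np.float64(9.96), np.float64(0.24), 13, [-17.9, 2.7])
top (np.float64(9.91), np.float64(9.96), 32, [-17.6, -0.4])
```

View pics/c2.png

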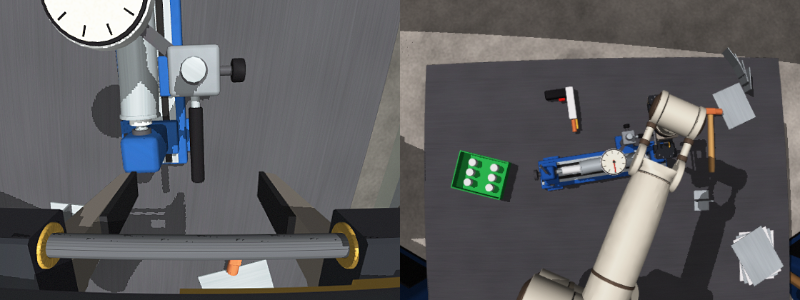

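Wrist view: bar runs from (275,151) to (279,253), full-res, within 2–5 mm of prediction. The top camera still sees the dial. I'll descend, grip, and lower in small steps while watching the needle.

```bash
python3 - <<'E'
from h import *
R=ori(1);q=quat(R);H=np.r_[np.array([.608,-.137])-.008*EY[:2],.205]
robot.move_straight(tcp(H,R),q,v=.08); f0=robot.state()["contact_force"]
robot.gripper_to(0.0); s=robot.state();print("gap mm",s["finger_gap"]*92,"f",s["contact_force"]-f0)
z0=s["ee_pos"].copy(); tot=0;last=0;off=.09
def rd(dz):
    p=robot.get_image("top");a=red(p,DC-[0,0,dz]);return None if a is None else (a[0]+off,a[2])
if .11<s["finger_gap"]<.2:
    turns=0.;prev=rd(0)[0]%10; prev=prev-10 if prev>5 else prev; r=prev
    while r<9.3 and tot<.054:
        st=.004 if r<5 else min(.004,max(.0008,(10-r)*1e-3))
        tot+=st
        robot.move_straight(tcp(H-[0,0,tot],R),q,v=.03)
        a=rd(tot)
        if a is None: print("no needle");break
        d=(a[0]-r+5)%10-5; r+=d
        s=robot.state();print(round(tot*1e3,1),round((z0-s["ee_pos"])[2]*1e3,1),"reading",round(r,2),a[1],np.round(s["contact_force"]-f0,1))
        if d<-1.5 or d>4.9: print("jump");break
print(s["time_s"])
E
```

```text
gap mm 13.080026937514562 f [-6.98834256  0.13260925  2.75730031]
4.0 4.0 reading -0.01 32 [-7.6  0.1  3.3]
8.0 8.0 reading 0.0 32 [-7.6  0.4  2.9]
12.0 12.0 reading -0.01 32 [-7.   0.7  3.4]
16.0 16.0 reading 0.02 31 [-7.6  0.4  3.4]
20.0 19.9 reading 0.7 34 [-8.2  0.7  3. ]
24.0 23.8 reading 4.55 31 [-7.8 -0.   3.4]
28.0 27.8 reading 8.47 27 [-8.3 -0.1  3.7]
29.5 29.0 reading 9.75 30 [-8.4  0.6  5. ]
9.8583
```

```bash
python3 - <<'E'
from h import *
R=ori(1);q=quat(R)
robot.hold(.3); robot.gripper_to(.35)
P=robot.state()["ee_pos"]; robot.move_straight(P+[0,0,.13],q,v=.12)
C=DC-[0,0,.029]
p=robot.get_image("top");print(red(p,C))
J=np.r_[D0+.15*EY[:2],.125]
robot.move_to(tcp(J+[0,0,.16],R)-.03*EY,q); robot.gripper_to(.9)
p=robot.get_image("wrist");save(p,"w3",s=1);print([proj(p,J+a*EY).round(1).tolist() for a in(-.033,0,.033)])
p=robot.get_image("top");print(red(p,C));save(p,"t3",s=1)
for n in("scene",):p=robot.get_image(n);print(red(p,C));save(p,"s3",s=1)
cv2.imwrite("pics/c3.png",np.hstack([cv2.resize(cv2.imread(f"pics/{n}.png"),(400,300)) for n in("w3","t3")]))
print(robot.state()["time_s"])
E
```

```text
(np.float64(9.66), np.float64(9.7), 30, [-17.0, -3.3])
[[275.5, 199.6], [275.5, 165.0], [275.5, 128.4]]
(np.float64(9.66), np.float64(9.71), 28, [-17.4, -3.2])
(np.float64(9.69), np.float64(0.02), 21, [-22.1, 0.3])
13.9833
```

View pics/c3.png

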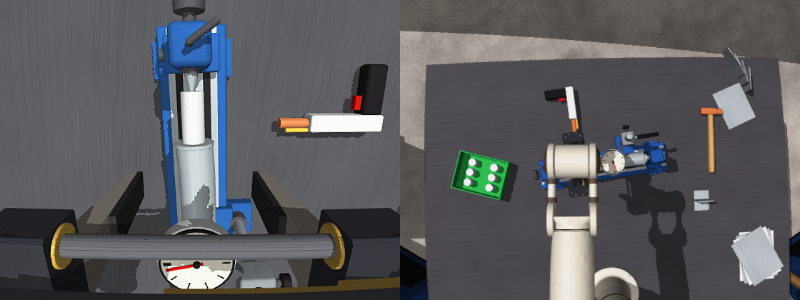

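Wrist view: journal is white at full-res x≈268, y 129–200. Predicted was x 275.5, y 128–200, so the height and along-axis position agree. The stand's yaw is about 3° more than I assumed, which the needle's 0.09 offset confirms. I'll update the yaw and grip the journal at −40°.

```bash
cat >> h.py <<'E'
ya=np.radians(8.3);EY=np.array([-np.sin(ya),np.cos(ya),0]);EX=np.array([EY[1],-EY[0],0])
J=np.r_[D0+.15*EY[:2],.125]; CL=DC-[0,0,.029]
def rd():
    a=red(robot.get_image("top"),CL); return None if a is None else (float(a[0]),a[2])
def turn(th,J,w=.25): # deg
    R=ori(1,np.radians(th)); P=tcp(J,R); d=np.linalg.norm(P-robot.state()["ee_pos"])
    Rc=Rn.from_quat(np.roll(robot.state()["eef_rot"],-1)).as_matrix()
    a=Rn.from_matrix(R@Rc.T).magnitude(); robot.move_straight(P,quat(R),v=max(d,1e-4)/max(a/w,.05))
E
python3 - <<'E'
from h import *
th=-40;R=ori(1,np.radians(th));q=quat(R)
print(rd())
robot.move_to(tcp(J-.09*R[:,2],R),q); robot.gripper_to(.6)
p=robot.get_image("wrist");save(p,"w4",s=1);print([proj(p,J+a*EY).round(1).tolist() for a in(-.033,0,.033)])
print(robot.state()["time_s"],robot.state()["finger_gap"])
E
```

```text
(9.75, 28)
[[275.5, 259.8], [275.4, 219.1], [275.3, 175.3]]
15.5083 0.6007271041730731
```

View pics/w4.png

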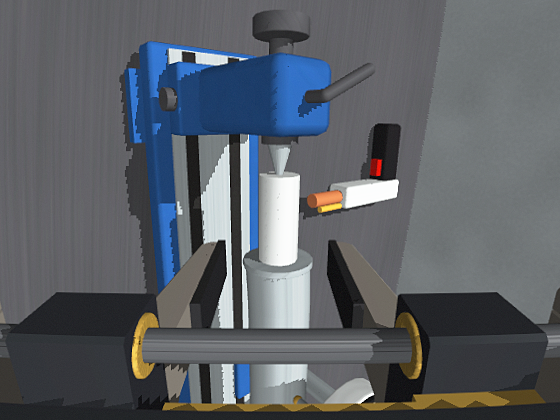

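Journal centred at about x=279, y 174–262. Predicted was 275.4, y 175–260, so it sits roughly 2.5 mm off along the jaw direction. I'll correct for that, then grip and check the force.

```bash
python3 - <<'E'
from h import *
th=-40;R=ori(1,np.radians(th));q=quat(R)
J2=J+.0022*R[:,1]
robot.move_straight(tcp(J2-.03*R[:,2],R),q,v=.1)
robot.move_straight(tcp(J2,R),q,v=.05); f0=robot.state()["contact_force"]
robot.gripper_to(.36);print("pre",robot.state()["finger_gap"]*92,robot.state()["contact_force"]-f0)
robot.gripper_to(0);s=robot.state();print("grip",s["finger_gap"]*92,"tool f",R.T@(s["contact_force"]-f0),rd())
for t in(-35,):
    turn(t,J2);s=robot.state();print(t,rd(),"tool f",np.round(ori(1,np.radians(t)).T@(s["contact_force"]-f0),1),s["time_s"])
np.save("J2.npy",J2);np.save("f0.npy",f0)
E
```

```text
pre 32.9858359005925 [-1.14850786 -0.66948879  0.43118305]
grip 29.403872010991947 tool f [-1.22541649 -2.07379943 -6.07458541] (9.74, 27)
-35 (9.47, 25) tool f [-1.9 -3.  -6.4] 18.4917
```

Slope is about −3 mm/rad with +θ, so the high side lies about 90° of negative turn away. I'll regrip at +60° and turn negatively.

```bash
python3 - <<'E'
from h import *
J2=np.load("J2.npy")
turn(-40,J2); print(rd()); robot.gripper_to(.6)
R=ori(1,np.radians(-40));robot.move_straight(tcp(J2-.085*R[:,2],R),quat(R),v=.15);print("freed",rd())
for th in(10,60):
    R=ori(1,np.radians(th));robot.move_to(tcp(J2-.085*R[:,2],R),quat(R))
p=robot.get_image("wrist");save(p,"w5",s=1);print([proj(p,J2+a*EY).round(1).tolist() for a in(-.033,0,.033)])
print(rd(),robot.state()["time_s"],robot.state()["contact_force"])
E
```

```text
(9.75, 28)
freed (9.75, 28)
[[277.2, 261.5], [277.2, 220.3], [277.2, 176.1]]
(9.75, 32) 22.4667 [1.00571599 0.02055634 0.53669484]
```

View pics/w5.png

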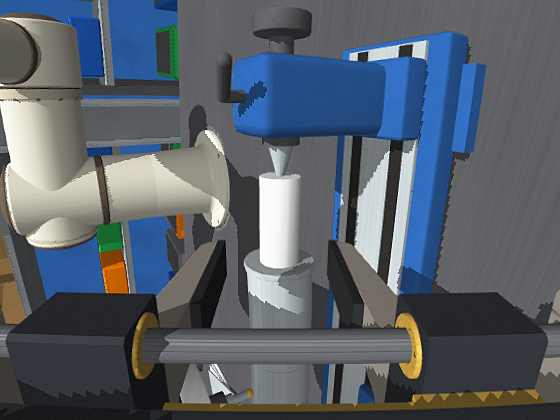

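Journal at x≈279.5 against predicted 277.2, about 1.5 mm off along the jaws. Gripping with that correction, then turning.

```bash
python3 - <<'E'
from h import *
from scipy.optimize import least_squares
J2=np.load("J2.npy");R=ori(1,np.radians(60));q=quat(R);J3=J2+.0012*R[:,1]
robot.move_straight(tcp(J3-.03*R[:,2],R),q,v=.1);robot.move_straight(tcp(J3,R),q,v=.05);f0=robot.state()["contact_force"]
robot.gripper_to(.36);robot.gripper_to(0);s=robot.state();print("grip",s["finger_gap"]*92,np.round(R.T@(s["contact_force"]-f0),1))
T=[60];r=rd()[0];r=r if r>5 else r+10;V=[r]
for th in range(50,-41,-10):
    J=J2+(J3-J2)*(th+40)/100; turn(th,J); a=rd()
    if a is None: print("no needle",th);continue
    r+=(a[0]-r+5)%10-5;T.append(th);V.append(r)
    s=robot.state();f=ori(1,np.radians(th)).T@(s["contact_force"]-f0);print(th,round(r,2),np.round(f,1),round(s["time_s"],1))
    if np.linalg.norm(f)>20: print("force");break
    if r<max(V)-.25: print("past peak");break
g=least_squares(lambda x:x[0]+3*np.cos(np.radians(np.array(T)-x[1]))-V,[12,-30]);print("fit c,peak",g.x,np.round(g.fun,2))
g2=least_squares(lambda x:x[0]+x[2]*np.cos(np.radians(np.array(T)-x[1]))-V,[12,-30,3]);print("free amp",g2.x)
E
```

```text
grip 28.94776400123281 [-0.7 -0.4  0.6]
50 10.21 [-0.5 -1.8  0. ] 25.6
40 10.78 [-1.  -2.2 -0.7] 26.5
30 11.27 [ 0.3 -2.7 -0.6] 27.4
20 11.77 [-0.1 -3.7 -1.3] 28.2
10 12.22 [-1.2 -5.2 -1.2] 29.1
0 12.59 [-1.  -6.8 -1.4] 30.0
-10 12.91 [-2.3 -6.1 -3.6] 30.8
-20 13.12 [-1.5 -6.8 -5.2] 31.6
-30 13.23 [-1.8 -7.7 -7.6] 32.4
-40 13.25 [ -3.1  -8.2 -13.7] 33.2
fit c,peak [ 10.2887777  -40.53030385] [-0.01  0.05  0.    0.02 -0.01 -0.02 -0.02 -0.04 -0.02  0.01  0.04]
free amp [ 10.19041794 -38.98117025   3.08106962]
```

The fit puts the peak at −39° to −41°, where the roller stands now. Releasing, backing off and checking.

```bash
python3 - <<'E'
from h import *
J2=np.load("J2.npy");R=ori(1,np.radians(-40))
robot.gripper_to(.6);print(rd())
robot.move_straight(robot.state()["ee_pos"]-.1*R[:,2],quat(R),v=.12)
R=ori(1);robot.move_to(tcp(J2+[0,0,.2],R),quat(R));robot.hold(.3)
print(rd(),red(robot.get_image("scene"),CL)[0],robot.state()["time_s"])
save(robot.get_image("top"),"end",crop=(300,60,500,210),s=4)if 0 else save(robot.get_image("top"),"end")
E
```

```text
(3.25, 28)
(3.27, 26) 3.25 36.05
```

View pics/end.png

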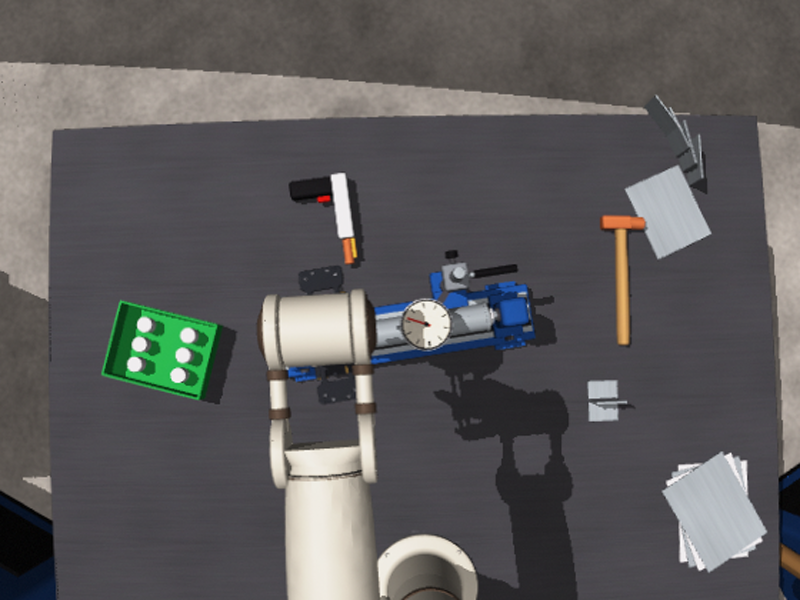

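The needle holds at 3.27 past one turn (13.27 mm) with the roller released. The bystanders are where they were, and the arm is clear.

```bash
python3 -c "
from station import robot
robot.sign_off()"
```

```text
the job is handed in; nothing more can be done
```

The job is handed in. The roller is standing with its high side under the plunger, released and still, and the arm is clear of everything. It took about 36 s of the 72 s allowed.

- **Lowering the gauge:** I gripped the side handle and lowered it 29 mm in small steps until the needle read about 9.75 mm, then released it. The reading held after I let go.
- **Finding the high side:** I gripped the journal and did a 5° test turn to see which way the reading changed. I then regripped and turned it 100° at about 0.2 rad/s, during which the reading rose from 9.75 to 13.25 mm.
- **Last checks:** A sine fit puts the peak within about 1° of where the roller was left. The reading after release was 13.27 mm from the top camera and 13.25 mm from the scene camera; the fitted maximum is about 13.27 mm.
- **Forces and surroundings:** The net wrist force reached about 16 N while turning the roller; I did not measure the contact force on the roller directly. In the last picture the bystanders look unmoved.

My first estimate of the stand's direction was about 3° off. The needle's rest position and a close wrist picture both showed it, and I corrected it before gripping the roller. No check failed.

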